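# Hold the case lid in its hinge for the pin

### The job

Take the handled canister off the deck of the open blue case and stand it upright, fully on the round rubber mat. Then pick up the lid that has a hinge knuckle (not the plain one) and hold it level over the deck, its knuckle between the case's two knuckles with the holes in line, so that a colleague could push the hinge pin straight through; finish while still holding it there, carried by the gripper alone and not leaning on the case. Drop nothing and leave the other things on the bench where they are.

Things in the scene. Friction and masses are not known exactly. Their poses are not given: they have to be found in the camera images.
- case: Fixed low blue instrument case without its lid, 180 (x) x 160 (y) mm, flat aluminium deck on top 45 mm above the bench. Origin: centre of its underside; x points from its front (binding posts) to its rear edge with the hinge, y along the hinge, z up. Low parts up to 10 mm tall stand along the deck's two y sides; two hinge knuckles stand on posts at the rear edge.
- case_axis (a point): Midpoint between the case's two knuckles, on their axis (case frame x 75, y 0, z 85 mm); axes as the case's. The knuckles are steel tubes along y, 28 mm outside, 15 mm bore, each 30 mm long, from 20 to 50 mm to either side of this point. The 40 mm gap between them is open above and down to the deck.
- lid: Loose aluminium lid, about 0.3 kg, lying right way up on the bench: plate 120 (x) x 130 (y) mm, its top 17 mm above the underside, 12 mm flanges below. Origin: centre of the plate's outline at underside (bench) level; z up. One steel knuckle sticks out of the +x edge, as far as x = 94 mm. Black bar handle on top, near the centre of mass.
- lid_axis (a point): Centre of the lid's knuckle (lid frame x 80, y 0, z 14 mm), a tube along y, 28 mm outside, 15 mm bore, 30 mm long; axes as the lid's. The holes are in line when this point is at case_axis and both y axes are parallel; the pin is 8 mm thick.
- lid_handle (a point): Centre of the lid's straight bar handle (lid frame x 8, y 0, z 41 mm): bar 14 mm thick (x), 70 mm long (y), 22 mm high, on two posts 28 mm to either side; 13 mm free between plate and bar
- canister: Loose steel canister, about 0.4 kg, on the case's deck: round, 70 mm across, 75 mm high to its black cap, with a fixed upright handle: a straight black bar 12 mm thick (x), 72 mm long (y), z = 100 to 118 mm above the underside, centred, on two side straps at y = +-33 mm. Origin: centre of its underside, z up.
- mat: Fixed round black rubber mat on the bench, 150 mm across, 3 mm thick. Origin: centre of its underside. It lies on one side of the case and the lid on the other; which is which varies.
- pin_tray: Bystander: grey open tray 160 x 90 x 22 with the hinge pin in it (the pin is not needed). Origin at centre of underside.
- meter: Bystander: handheld multimeter lying flat, 150 x 75 x 42 with dial. Origin at centre of underside.
- trainer: Bystander: flat black and grey training module 130 x 200 x 50 with two knobs. Origin at centre of underside.
- spool: Bystander: metal spool standing upright, 60 across, 44 high. Origin at centre of underside.
- blank: Bystander: plain lid 120 x 130 with the same bar handle but no knuckle. Origin at centre of underside.
- jar: Bystander: small clear jar with black cap, 48 across, 55 high. Origin at centre of underside.
- driver: Bystander: screwdriver lying on the bench, along its x axis.
Mind the look-alikes: they are no part of the job. What is meant by the mat is not pink or red, and is the smaller of those in its own colour.

How it is judged:
On the way, in this order (a step that is already met when the one before it is completed fails the run):
1. the canister is lifted clear of the case's deck (contact force between canister and case below 0.01 N and height (world z) of canister above 0.055 m and contact force between the fingers and canister above 0.5 N), for 0.1 s.
2. the canister stands upright on the mat and is let go (horizontal distance between canister and mat below 0.04 m and height (world z) of canister below 0.01 m and angle between canister's own z axis and vertical below 0.1 rad and linear speed of canister below 0.03 m/s and contact force between the fingers and canister below 0.05 N), for 0.2 s.
3. the hinged lid is lifted off the bench by the gripper (height (world z) of lid above 0.03 m and contact force between the fingers and lid above 1 N), for 0.2 s.
At the end, for the whole second after the job is handed in: Canister upright, still, released, within 40 mm of the mat's centre. Lid at rest in the fingers, over the deck, level within 0.15 rad: its knuckle axis within 4 mm of the case's across and in height, within 6 mm along, parallel within 0.08 rad, pressing on the case under 2 N (all of step 2 and x of lid_axis in the frame of case_axis between -0.004 and 0.004 m and z of lid_axis in the frame of case_axis between -0.004 and 0.004 m and y of lid_axis in the frame of case_axis between -0.006 and 0.006 m and angle between the y axis of lid and the y axis of case, either way round below 0.08 rad and angle between lid's own z axis and vertical below 0.15 rad and x of lid in the frame of case_axis below -0.05 m and contact force between the fingers and lid above 1 N and contact force between lid and case below 2 N and linear speed of lid below 0.02 m/s); the arm keeps its last pose, push and grip.
It fails at once if another thing on the bench is moved more than 30 mm (distance of any of pin_tray, meter, trainer, spool, blank, jar, driver from where it was at the start of the episode above 0.03 m).
It fails at once if the canister is tipped over (angle between canister's own z axis and vertical above 0.7 rad).
It fails at once if the canister is dropped (contact force between anything else and canister below 0.01 N and linear speed of canister above 0.5 m/s).
It fails at once if the lid is dropped (contact force between anything else and lid below 0.01 N and linear speed of lid above 0.5 m/s).
It also fails if it takes over 61 s, if anything falls off the work surface, if the arm or the gripper's body presses on something with over 40 N, if the wrist force passes 120 N, or if a joint passes its speed limit or range.

### The arm

A 6-joint arm with a two-finger parallel gripper is mounted at the origin on the work surface. World frame = base frame: x ahead of the robot, y to its left, z up, the work surface at z = 0. Lengths are in m, angles in rad, forces in N, time in s.
With the tool pointing down it reaches from about 0.35 to 1 m from the base axis. Payload 7.1 kg.
Tool frame: the origin (TCP) lies at the very end of the fingers, on their centre line; the grasp point (between the pads) lies 19 mm behind it; z points along the fingers, y is the direction in which the jaws open and shut (so a half turn about z gives the same grasp; the last joint's range is limited). The gripper opens to 85 mm and grips with 20 to 120 N. Pads are 22 mm wide; open, the fingers measure 114 mm over their backs; the gripper's body (76 mm by 85 mm) begins 54 mm behind the grasp point. The pads swing forward as they close: fully open they stand 13 mm farther back than shut.
Start: joints at [1.299, 0.423, 1.63, -0, 1.089, -0.019], TCP at [0.156, 0.605, 0.231] pointing down, gripper open.
Joint ranges: [-3, 3], [-0.9, 2.11], [0.09, 2.58], [-1.31, 4.45], [0.11, 2.69], [-2.54, 2.54]. Speed limits (rad/s): [2.39, 2.39, 3.01, 3.14, 3.14, 3.14].

### API

Orientations are given as a unit quaternion [x, y, z, w].
In Python, from station import sensors, imaging, env gives the robot as it stands. The module is installed in compiled form; this text tells all that it offers.
- The arm moves only by the tool step_arm, never from a script. Its argument "deltas" is text: rows parted by semicolons, each of 7 numbers parted by spaces: the shift along the tool's x, y, z in m, then the turn, a rotation vector about the tool's x, y, z in rad, then the opening, from 0 (shut) to 1 (fully open). A call has 1 to 10 rows; each row is the pose to reach, as a shift and turn from the pose commanded when the call began, along the tool's axes at that moment; what a row does not reach only later rows make up. A row lasts 1/8 s, in which the tool goes at most 62.5 mm and 10.7 degrees, less where a joint would pass 70% of its speed; a pose out of reach is approached as far as the arm can. A call with a gripper value outside its range is refused whole. The fingers move at their own pace and stop on an object; the grip force is fixed at half the most. Time passes only in rows, so rows that repeat a pose let the fingers close. It gives the time, the measured TCP pose, the force and the opening at its end, in the units of the state.
- sensors.sense(): the state, without advancing time (a new reading comes with each control period).
- imaging.camera(name): name is "side" or "top"; returns (picture, depth): 420x560x3 uint8, blue, green, red; 420x560 float32, m along the optical axis (not along the pixel's ray), 0 where there is no reading.
- imaging.camera_info(name): a dict with "intrinsics" (3x3 intrinsics, pixels), "k1" (the pictures are not rectified: a ray, as slopes to the right and down, at radius r is drawn at 1 + k1 r^2 times it, then the intrinsics apply), "pose" (4x4, takes a point from camera to world coordinates). Camera axes: x right, y down, z forward; pixel columns grow to the right and rows downward; lengths in m; the calibration is good to about 2 mm. A picture is of the moment at which its call begins. camera_info takes no time and is no camera call.
- env.job_done(): hands the job in, once; it reports no verdict.
The state is a dict: "time": time; "joint_pos": joint angles; "qd": joint speeds; "joint_torque": joint torques, N m; "tcp_pos": TCP position; "tool_rot": TCP orientation; "wrist_force": force on the tool from outside, world axes, zero at the start; "ft_torque": the same for the moment, N m; "gripper_width": finger opening in m.
Only numpy, scipy, OpenCV 4.12 (cv2) and the standard library are available. Lean on these libraries where they do the work, as an engineer would, in place of code of your own. Each camera call takes 0.05 s, during which the arm holds its last target.

## Working session

There is one attempt and no reset: what is moved stays moved. The work goes in short steps, Python scripts to look and compute and a tool call to move; the robot and the scene stay as the last step left them, time stands still between calls to the robot, and variables do not carry over. Pictures are saved under pics/ and viewed, and the job is handed in when it is done.

Besides the shell and the picture viewer there is one more tool, called after "Emit:" as name(argument=value, ...) on one line, values as JSON. step_arm: Moves the arm, as the interface text tells. Its arguments: {"type":"object","properties":{"deltas":{"type":"string"}},"required":["deltas"]}

```bash
mkdir -p pics; python3 - <<'E'
from station import sensors, imaging, env
import cv2, numpy as np
s=sensors.sense()
print({k:np.round(v,3).tolist() for k,v in s.items()})
for n in ("side","top"):
    p,d=imaging.camera(n); i=imaging.camera_info(n)
    print(n,np.round(i["intrinsics"],1).tolist(),i["k1"],np.round(i["pose"],3).tolist())
    cv2.imwrite(f"pics/{n}0.png",p); np.savez(f"{n}0.npz",p=p,d=d)
print(sensors.sense()["time"])
E
```

```text
{'time': 0.0, 'joint_pos': [1.299, 0.424, 1.631, -0.0, 1.089, -0.019], 'qd': [-0.0, -0.0, -0.001, -0.0, 0.0, -0.001], 'joint_torque': [-0.003, -55.741, -28.173, -0.0, 0.008, -0.0], 'tcp_pos': [0.156, 0.605, 0.231], 'tool_rot': [0.126, 0.992, -0.001, -0.0], 'wrist_force': [-0.431, -0.131, -0.462], 'ft_torque': [-0.006, -0.04, -0.048], 'gripper_width': 0.086}
side [[517.0, 0.0, 274.0], [0.0, 517.0, 210.9], [0.0, 0.0, 1.0]] -0.09077490272404626 [[0.682, -0.423, 0.597, -0.623], [-0.731, -0.373, 0.572, -1.071], [-0.019, -0.826, -0.563, 1.131], [0.0, 0.0, 0.0, 1.0]]
top [[410.6, 0.0, 276.6], [0.0, 410.6, 206.8], [0.0, 0.0, 1.0]] 0.004616844457155413 [[0.008, -0.997, 0.079, 0.379], [-1.0, -0.007, 0.006, -0.032], [-0.006, -0.079, -0.997, 1.324], [0.0, 0.0, 0.0, 1.0]]
0.1
```

View pics/side0.png

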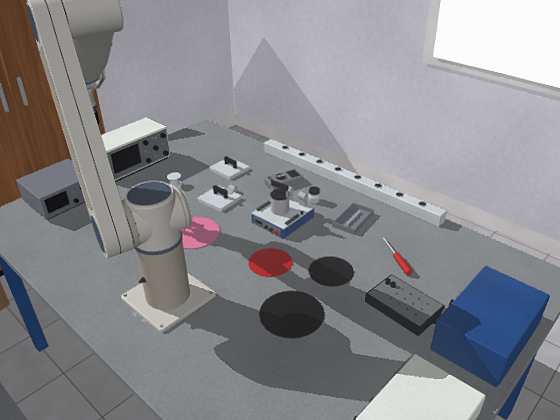

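View pics/top0.png

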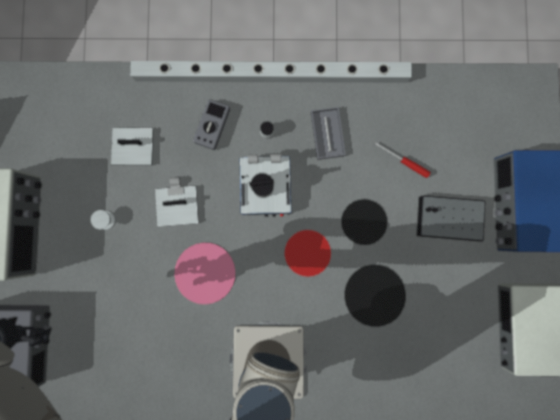

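Top view: the case is at (265,185) with the canister at (262,184). There are two lids: the one at (177,205) has a tab toward the rear at (176,184), and the one at (132,147) is plain. There are four discs: pink (205,273), red (307,253), large black (375,295) and small black (364,222). The mat should be the small black one. I'll enlarge to confirm.

```bash
cat > h.py <<'E'
import numpy as np, cv2
from station import sensors, imaging, env
def undist(n,uv):
    i=imaging.camera_info(n);K=i["intrinsics"];uv=np.atleast_2d(np.float64(uv))
    D=np.array([i["k1"],0,0,0])
    return cv2.undistortPointsIter(uv.reshape(-1,1,2),np.array(K,float),D,None,None,(3,50,1e-10)).reshape(-1,2)
def plane(n,uv,z):
    T=np.array(imaging.camera_info(n)["pose"]);s=undist(n,uv)
    r=np.c_[s,np.ones(len(s))]@T[:3,:3].T;o=T[:3,3]
    return o+r*((z-o[2])/r[:,2])[:,None]
def proj(n,P):
    i=imaging.camera_info(n);T=np.linalg.inv(np.array(i["pose"]))
    P=np.atleast_2d(np.float64(P))
    return cv2.projectPoints(P,cv2.Rodrigues(T[:3,:3])[0],T[:3,3],np.array(i["intrinsics"],float),np.array([i["k1"],0,0,0]))[0].reshape(-1,2)
def tri(ua,ub,na="top",nb="side"):
    A=[];
    M=np.zeros((3,3));b=np.zeros(3);L=[]
    for n,u in((na,ua),(nb,ub)):
        T=np.array(imaging.camera_info(n)["pose"]);s=undist(n,u)[0]
        r=T[:3,:3]@np.r_[s,1];r/=np.linalg.norm(r);P=np.eye(3)-np.outer(r,r);M+=P;b+=P@T[:3,3];L.append((P,T[:3,3]))
    X=np.linalg.solve(M,b);return X,[np.linalg.norm(P@(X-o)) for P,o in L]
def cloud(n,d):
    i=imaging.camera_info(n);T=np.array(i["pose"]);v,u=np.nonzero(d>0)
    s=undist(n,np.c_[u,v]);z=d[v,u][:,None]
    return np.c_[u,v],np.c_[s*z,z]@T[:3,:3].T+T[:3,3]
def crop(p,x0,y0,w,h,s,f):
    cv2.imwrite(f,cv2.resize(p[y0:y0+h,x0:x0+w],None,fx=s,fy=s,interpolation=cv2.INTER_CUBIC))
E
python3 - <<'E'
from h import *
t=np.load("top0.npz");s=np.load("side0.npz")
crop(t['p'],100,90,200,150,4,"pics/t1.png")
crop(s['p'],180,140,200,140,4,"pics/s1.png")
hsv=cv2.cvtColor(t['p'],cv2.COLOR_BGR2HSV)
for c in [(205,273),(307,253),(364,222),(375,295)]: print(c,hsv[c[1],c[0]],plane("top",[c],0.003).round(3))
E
```

```text
(205, 273) [170  98 146] [[0.271 0.203 0.003]]
(307, 253) [  0 175 115] [[ 0.337 -0.122  0.003]]
(364, 222) [90  9 28] [[ 0.437 -0.305  0.003]]
(375, 295) [ 0  9 30] [[ 0.206 -0.338  0.003]]
```

View pics/t1.png

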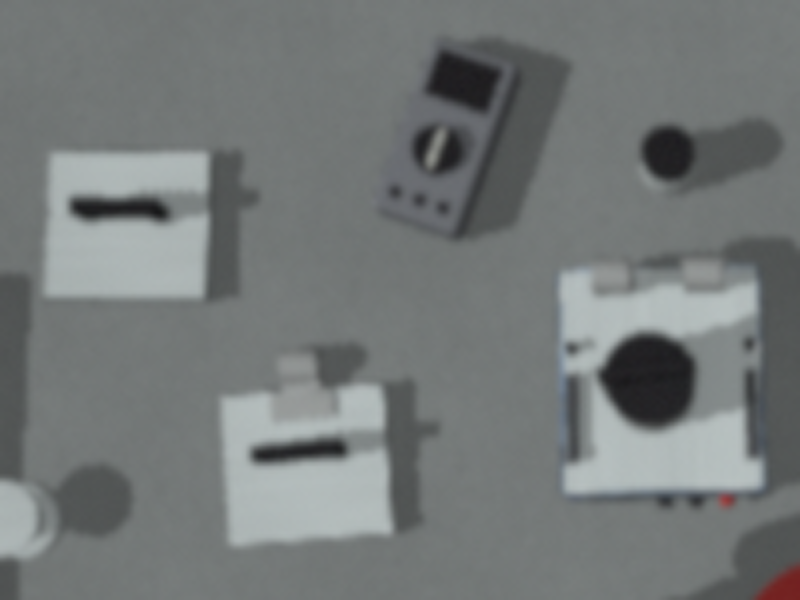

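View pics/s1.png

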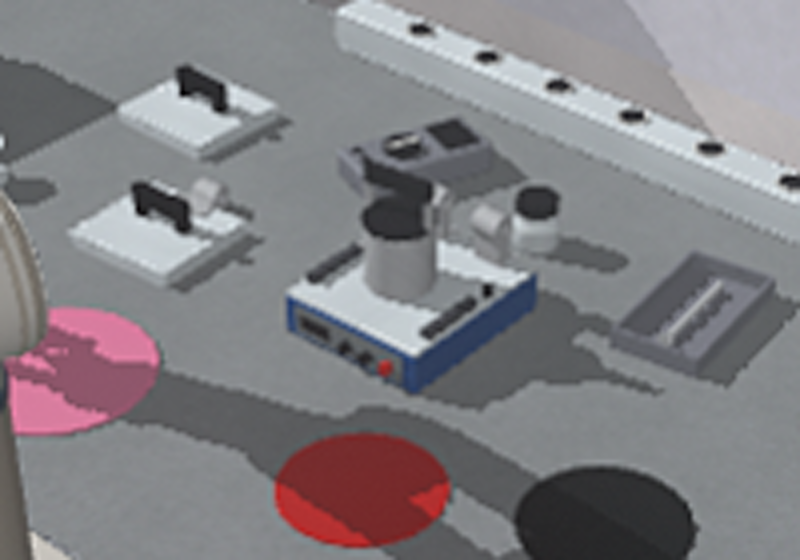

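The crops confirm it: the lid at (177,205) has the knuckle (at (174,183) in the full image) and the one at (132,147) is plain. The mat is the small black disc at (364,222). Next I'll measure these.

```bash
python3 - <<'E'
from h import *
t=np.load("top0.npz");s=np.load("side0.npz")
hsv=cv2.cvtColor(t['p'],cv2.COLOR_BGR2HSV)
# mats
for lo,hi,nm in [((0,0,0),(180,60,45),"black")]:
    m=cv2.inRange(hsv,lo,hi)
    for c in cv2.findContours(m,0,1)[0]:
        if cv2.contourArea(c)>1000:
            (e,ax,a)=cv2.fitEllipse(c);P=plane("top",c.reshape(-1,2),0.003);X=plane("top",[e],.003)[0]
            print(nm,np.round(e,1),X.round(4),"diam",np.round(2*np.linalg.norm(P-X,axis=1).mean(),4))
# bright plates
m=cv2.inRange(hsv,(0,0,125),(180,40,255))
for c in cv2.findContours(m,0,1)[0]:
    if cv2.contourArea(c)>400:
        r=cv2.minAreaRect(c);print("plate",np.round(r[0],1),np.round(r[1],1),r[2],cv2.boundingRect(c))
for n,z in(("top",t),("side",s)):
    uv,P=cloud(n,z['d'])
    for nm,c,zl,zh,R in [("bar",(0.55,0.0),.138,.172,.12),("deck",(0.55,0),.035,.055,.16),("knk",(.63,0),.07,.11,.12),("lidbar",(.49,.28),.03,.06,.12),("lidplate",(.49,.28),.008,.024,.14)]:
        k=(P[:,2]>zl)&(P[:,2]<zh)&(np.hypot(*(P[:,:2]-c).T)<R);Q=P[k]
        print(n,nm,k.sum(),Q.min(0).round(3),Q.max(0).round(3),np.median(Q,0).round(4)) if k.sum() else print(n,nm,0)
E
```

```text
black [ 27.6 341.1] [0.0539 0.7575 0.003 ] diam 0.1486
black [375.  295.4] [ 0.2047 -0.3375  0.003 ] diam 0.1858
black [364. 222.] [ 0.4372 -0.3049  0.003 ] diam 0.1388
black [ 24.  228.5] [0.408  0.7893 0.003 ] diam 0.2107
plate [265. 373.] [70.3 93.3] 1.080924153327942 (230, 326, 72, 94)
plate [535.5 331. ] [90. 47.] 90.0 (512, 286, 48, 91)
plate [175.2 202. ] [48.4 43. ] 86.18592071533203 (154, 178, 45, 50)
plate [  5.  224.5] [113.  10.] 90.0 (0, 168, 11, 114)
plate [264.2 183.7] [58.2 50.6] 88.69805145263672 (239, 155, 52, 59)
plate [131.  145.5] [37. 42.] 90.0 (110, 127, 43, 38)
plate [313.   38.5] [ 77. 492.] 90.0 (67, 0, 493, 78)
top bar 119 [ 0.534 -0.014  0.148] [0.554 0.055 0.167] [0.5424 0.0205 0.162 ]
top deck 2200 [ 0.461 -0.066  0.035] [0.645 0.093 0.055] [0.5425 0.0072 0.045 ]
top knk 196 [ 0.511 -0.034  0.073] [0.642 0.064 0.106] [ 0.6235 -0.004   0.0958]
top lidbar 120 [0.483 0.263 0.031] [0.571 0.335 0.057] [0.4928 0.2958 0.0513]
top lidplate 1459 [0.388 0.179 0.008] [0.588 0.38  0.024] [0.4829 0.2965 0.017 ]
side bar 108 [ 0.532 -0.018  0.139] [0.555 0.065 0.168] [0.5431 0.0181 0.1575]
side deck 951 [ 0.455 -0.072  0.035] [0.709 0.095 0.055] [ 0.5199 -0.0115  0.0461]
side knk 271 [ 0.511 -0.038  0.07 ] [0.642 0.051 0.11 ] [ 0.5472 -0.0054  0.0911]
side lidbar 99 [0.484 0.258 0.03 ] [0.573 0.336 0.059] [0.4943 0.2936 0.046 ]
side lidplate 561 [0.357 0.158 0.008] [0.621 0.418 0.024] [0.4768 0.2821 0.0178]
```

```bash
python3 - <<'E'
from h import *
t=np.load("top0.npz");s=np.load("side0.npz")
C={n:cloud(n,z['d']) for n,z in(("top",t),("side",s))}
def sel(n,c,zl,zh,R):
    P=C[n][1];return P[(P[:,2]>zl)&(P[:,2]<zh)&(np.hypot(*(P[:,:2]-c).T)<R)]
for nm,c,zl,zh,R in [("canbar",(.543,.019),.150,.168,.05),("lidbar",(.493,.295),.042,.058,.06)]:
  for n in C:
    Q=sel(n,c,zl,zh,R);r=cv2.minAreaRect(np.float32(Q[:,:2]*1000));m=Q[:,:2].mean(0);w,v=np.linalg.eigh(np.cov((Q[:,:2]-m).T));a=v[:,1]*np.sign(v[1,1])
    print(nm,n,len(Q),np.round(r[0],1),np.round(r[1],1),"rect",round(r[2],1),"mean",m.round(4),"yaw of y axis from world y deg",np.degrees(np.arctan2(-a[0],a[1])).round(2))
for nm,c,zl,zh,R in [("can cap",(.543,.019),.112,.130,.05),("deck",(.55,.01),.040,.050,.14),("lidplate",(.485,.295),.014,.022,.095)]:
  for n in C:
    Q=sel(n,c,zl,zh,R);r=cv2.minAreaRect(np.float32(Q[:,:2]*1000));print(nm,n,len(Q),np.round(r[0],1),np.round(r[1],1),round(r[2],2),np.median(Q[:,2]).round(4))
# deck left/right edges & front edge lines from top depth
for nm,c,zl,zh,R in [("deck",(.55,.01),.040,.050,.15),("lid",(.485,.295),.014,.022,.095)]:
    Q=sel("top",c,zl,zh,R)
    uv,P=C["top"];
    # edge extremes per row
    for ax,name in((0,"side edges per x"),(1,"front/rear per y")):
        b=np.round(Q[:,ax]/.004).astype(int);lo=[];hi=[]
        for k in np.unique(b):
            q=Q[b==k]
            if len(q)>15: lo.append(q[q[:,1-ax].argmin()]);hi.append(q[q[:,1-ax].argmax()])
        for L in(lo,hi):
            L=np.array(L)[2:-2];f=np.polyfit(L[:,ax],L[:,1-ax],1);res=L[:,1-ax]-np.polyval(f,L[:,ax]);g=abs(res)<.003;f=np.polyfit(L[g,ax],L[g,1-ax],1)
            print(nm,name,"slope deg",np.degrees(np.arctan(f[0])).round(2),"at mean",np.polyval(f,Q[:,ax].mean()).round(4),g.sum(),len(g))
E
```

```text
canbar top 117 [544.   20.4] [12.5 69.5] rect 7.2 mean [0.543  0.0205] yaw of y axis from world y deg 7.39
canbar side 88 [542.3  21.5] [17.6 78.8] rect 6.3 mean [0.5428 0.0189] yaw of y axis from world y deg 5.77
lidbar top 107 [493.2 298.4] [14.4 72.3] rect 5.5 mean [0.4931 0.2969] yaw of y axis from world y deg 5.4
lidbar side 61 [495.2 299. ] [20.8 74.9] rect 1.8 mean [0.495  0.2933] yaw of y axis from world y deg 4.16
can cap top 319 [543.2  21.3] [68.6 65.7] 16.45 0.1193
can cap side 167 [541.6  18.8] [72.4 68.7] 81.63 0.1208
deck top 1949 [552.9  13.1] [183.2 157.7] 0.76 0.0449
deck side 719 [552.5  13.1] [195.2 164.2] 1.25 0.0459
lidplate top 1191 [501.4 299.1] [152.2 130.6] 4.83 0.0174
lidplate side 387 [500.1 297. ] [152.6 137.2] 4.84 0.0184
deck side edges per x slope deg 2.02 at mean -0.0639 40 41
deck side edges per x slope deg 1.66 at mean 0.091 38 41
deck front/rear per y slope deg -2.62 at mean 0.465 31 36Traceback (most recent call last):
  File "<stdin>", line 24, in <module>
    raise TypeError("expected non-empty vector for x")
TypeError: expected non-empty vector for x
```

Canister axis is (0.543, 0.020) with its bar turned about 7°. Mat is at (0.437, -0.305). Deck and cap heights match the spec (0.045 and 0.120). Next, a helper for the tool deltas.

```bash
cat >> h.py <<'E'
from scipy.spatial.transform import Rotation as Ro
def goal(pos,yaw):
    "pos=TCP world, yaw=deg of tool y in world (mod 180), tool down"
    s=sensors.sense();R=Ro.from_quat(s["tool_rot"]);out=[]
    p=R.inv().apply(np.array(pos)-s["tcp_pos"])
    for yy in(yaw,yaw+180):
        a=np.radians(yy);y=np.array([np.cos(a),np.sin(a),0]);z=np.array([0,0,-1.]);x=np.cross(y,z)
        out.append((R.inv()*Ro.from_matrix(np.c_[x,y,z])).as_rotvec())
    rv=min(out,key=np.linalg.norm)
    print("t",round(s["time"],2),"tcp",s["tcp_pos"].round(4) if hasattr(s["tcp_pos"],'round') else s["tcp_pos"],"q",np.round(s["joint_pos"],2),"F",np.round(s["wrist_force"],1),"w",round(float(s["gripper_width"]),4))
    print("delta",np.round(p,4),np.round(rv,4));return p,rv
E
python3 - <<'E'
from h import *
goal((.543,.020,.231),7); 
E
```

```text
t 0.1 tcp [0.1561 0.6047 0.2306] q [ 1.3   0.42  1.63 -0.    1.09 -0.02] F [-0.8  0.  -0. ] w 0.0853
delta [-5.208e-01 -4.693e-01  3.000e-04] [-1.3000e-03  8.0000e-04  1.1959e+00]
```

Emit:
step_arm(deltas="-0.04 -0.036 0 0 0 0.1 1;-0.09 -0.08 0 0 0 0.22 1;-0.14 -0.126 0 0 0 0.34 1;-0.19 -0.171 0 0 0 0.46 1;-0.24 -0.216 0 0 0 0.58 1;-0.29 -0.261 0 0 0 0.7 1;-0.34 -0.306 0 0 0 0.82 1;-0.39 -0.351 0 0 0 0.94 1;-0.44 -0.396 0 0 0 1.06 1;-0.49 -0.441 0 0 0 1.15 1")

```text
time: 1.35
tcp_pos: [0.4975, 0.0894, 0.2313]
tool_rot: [0.647, 0.763, 0.0, -0.0]
wrist_force: [0.2, 0.9, -0.4]
gripper_width: 0.0854
```

```bash
python3 - <<'E'
from h import *
goal((.543,.020,.231),7); 
for n in("top","side"):
    p,d=imaging.camera(n); np.savez(f"{n}1.npz",p=p,d=d)
    crop(p,120,100,250,180,3,f"pics/{n}1.png")
E
```

```text
t 1.35 tcp [0.4975 0.0894 0.2313] q [ 0.15  0.25  1.89  0.    1.   -0.01] F [ 0.2  0.9 -0.4] w 0.0854
delta [-0.076   0.0336  0.0003] [ 0.     -0.0001  0.0423]
```

Emit:
step_arm(deltas="0 0 0 0 0 0 1;0 0 0 0 0 0 1")

```text
time: 1.7
tcp_pos: [0.4958, 0.0923, 0.2311]
tool_rot: [0.645, 0.764, -0.0, -0.0]
wrist_force: [-0.2, 0.3, -0.2]
gripper_width: 0.0856
```

```bash
python3 - <<'E'
from h import *
goal((.543,.020,.231),7); 
E
```

```text
t 1.7 tcp [0.4958 0.0923 0.2311] q [ 0.16  0.25  1.89  0.    1.   -0.01] F [-0.2  0.3 -0.2] w 0.0856
delta [-0.0792  0.0343  0.    ] [-0.0009 -0.0002  0.0475]
```

Emit:
step_arm(deltas="-0.04 0.017 0 0 0 0.024 1;-0.079 0.034 0 0 0 0.0475 1;-0.079 0.034 0 0 0 0.0475 1;-0.079 0.034 0 0 0 0.0475 1")

```text
time: 2.2
tcp_pos: [0.5426, 0.0204, 0.2311]
tool_rot: [0.663, 0.749, -0.0, -0.0]
wrist_force: [0.2, 0.6, 0.5]
gripper_width: 0.0854
```

```bash
python3 - <<'E'
from h import *
goal((.543,.020,.135),7); 
for n in("top","side"):
    p,d=imaging.camera(n); np.savez(f"{n}2.npz",p=p,d=d)
    crop(p,200,120,140,100,5,f"pics/{n}2.png")
E
```

```text
t 2.2 tcp [0.5426 0.0204 0.2311] q [ 0.02  0.3   1.81  0.    1.03 -0.11] F [0.2 0.6 0.5] w 0.0854
delta [-0.0005  0.0004  0.0961] [-0.0009 -0.0004 -0.0001]
```

View pics/side2.png

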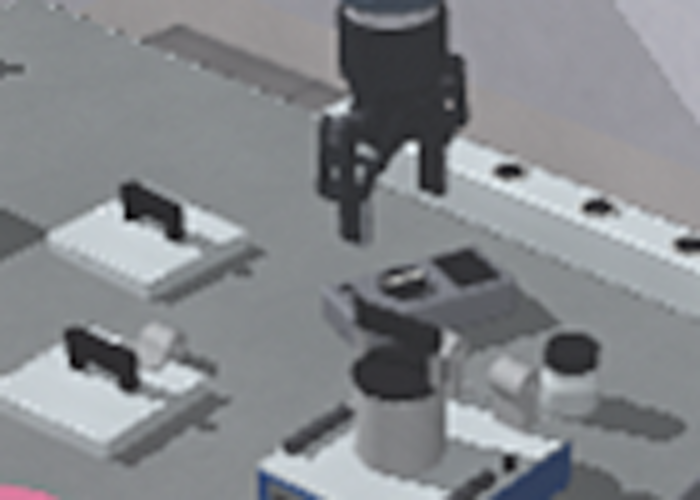

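The gripper is straddling above the canister bar (side crop, bar at (398,322)). I'll lower and grip.

Emit:
step_arm(deltas="0 0 0.03 0 0 0 1;0 0 0.06 0 0 0 1;0 0 0.08 0 0 0 1;0 0 0.096 0 0 0 1;0 0 0.096 0 0 0 1;0 0 0.096 0 0 0 0;0 0 0.096 0 0 0 0;0 0 0.096 0 0 0 0;0 0 0.096 0 0 0 0;0 0 0.096 0 0 0 0")

```text
time: 3.55
tcp_pos: [0.544, 0.0191, 0.1358]
tool_rot: [0.663, 0.748, 0.0, 0.0]
wrist_force: [0.5, -0.1, 2.9]
gripper_width: 0.0109
```

Emit:
step_arm(deltas="0 0 0 0 0 0 0;0 0 -0.01 0 0 0 0;0 0 -0.03 0 0 0 0;0 0 -0.06 0 0 0 0;0 0 -0.09 0 0 0 0;0 0 -0.09 0 0 0 0")

```text
time: 4.3
tcp_pos: [0.5444, 0.0192, 0.2271]
tool_rot: [0.663, 0.748, 0.001, 0.001]
wrist_force: [-0.1, 0.2, -4.8]
gripper_width: 0.0108
```

```bash
python3 - <<'E'
from h import *
goal((.437,-.305,.222),7-43); 
for n in("top","side"):
    p,d=imaging.camera(n); np.savez(f"{n}3.npz",p=p,d=d)
    crop(p,200,100,140,120,5,f"pics/{n}3.png")
E
```

```text
t 4.3 tcp [0.5444 0.0192 0.2271] q [ 0.01  0.31  1.81  0.    1.01 -0.11] F [-0.1  0.2 -4.8] w 0.0108
delta [-0.3089 -0.1457  0.0047] [ 0.0037 -0.0011  0.7488]
```

View pics/side3.png

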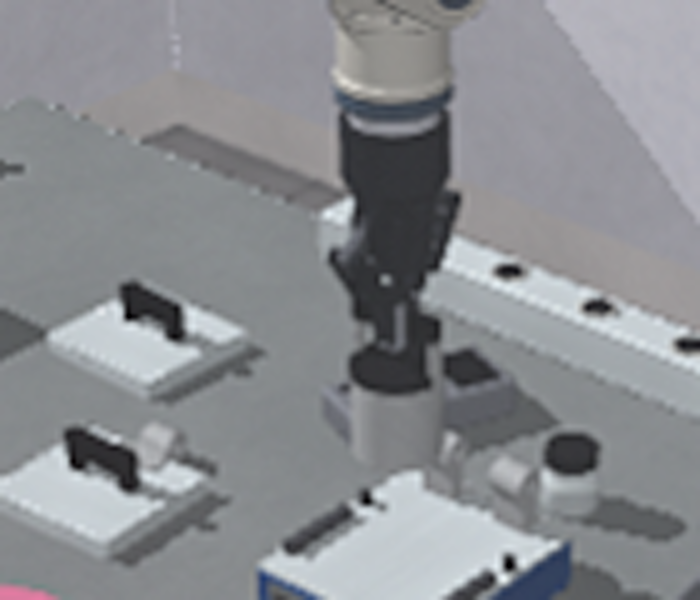

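The canister is held and its bottom is about 90 mm above the deck. Moving to the mat.

Emit:
step_arm(deltas="-0.016 -0.007 0 0 0 0.04 0;-0.046 -0.022 0 0 0 0.11 0;-0.077 -0.036 0 0 0 0.19 0;-0.108 -0.051 0 0 0 0.26 0;-0.139 -0.066 0 0 0 0.34 0;-0.17 -0.08 0 0 0 0.41 0;-0.2 -0.095 0 0 0 0.49 0;-0.23 -0.109 0 0 0 0.56 0;-0.26 -0.122 0 0 0 0.63 0;-0.285 -0.134 0 0 0 0.69 0")

```text
time: 5.65
tcp_pos: [0.4428, -0.2811, 0.2239]
tool_rot: [0.878, 0.478, -0.001, -0.001]
wrist_force: [0.4, -0.7, -4.3]
gripper_width: 0.0109
```

Emit:
step_arm(deltas="0 0 0 0 0 0 0;0 0 0 0 0 0 0;0 0 0 0 0 0 0")

```text
time: 6.02
tcp_pos: [0.4444, -0.2792, 0.2249]
tool_rot: [0.877, 0.48, -0.0, -0.0]
wrist_force: [-0.4, -0.8, -4.5]
gripper_width: 0.0108
```

```bash
python3 - <<'E'
from h import *
goal((.437,-.305,.097),7-43); 
E
```

```text
t 6.03 tcp [ 0.4444 -0.2792  0.2249] q [-0.58  0.29  1.86  0.    1.   -0.01] F [-0.4 -0.8 -4.5] w 0.0108
delta [-0.0258  0.0078  0.1278] [-0.0011 -0.0001  0.0595]
```

Emit:
step_arm(deltas="-0.026 0.008 0 0 0 0 0;-0.026 0.008 0 0 0 0 0;-0.026 0.008 0.03 0 0 0 0;-0.026 0.008 0.06 0 0 0 0;-0.026 0.008 0.09 0 0 0 0;-0.026 0.008 0.11 0 0 0 0;-0.026 0.008 0.12 0 0 0 0;-0.026 0.008 0.125 0 0 0 0;-0.026 0.008 0.125 0 0 0 0")

```text
time: 7.15
tcp_pos: [0.4377, -0.306, 0.1006]
tool_rot: [0.877, 0.48, 0.0, 0.0]
wrist_force: [-1.1, 0.2, -4.0]
gripper_width: 0.0106
```

```bash
python3 - <<'E'
from h import *
goal((.437,-.305,.0938),7-43); 
for n in("top","side"):
    p,d=imaging.camera(n); np.savez(f"{n}4.npz",p=p,d=d)
    crop(p,250,170,170,140,4,f"pics/{n}4.png")
E
```

```text
t 7.15 tcp [ 0.4377 -0.306   0.1006] q [-0.63  0.48  1.91  0.    0.74 -0.06] F [-1.1  0.2 -4. ] w 0.0106
delta [ 0.0005 -0.0011  0.0068] [ 0.0004 -0.      0.0591]
```

View pics/side4.png

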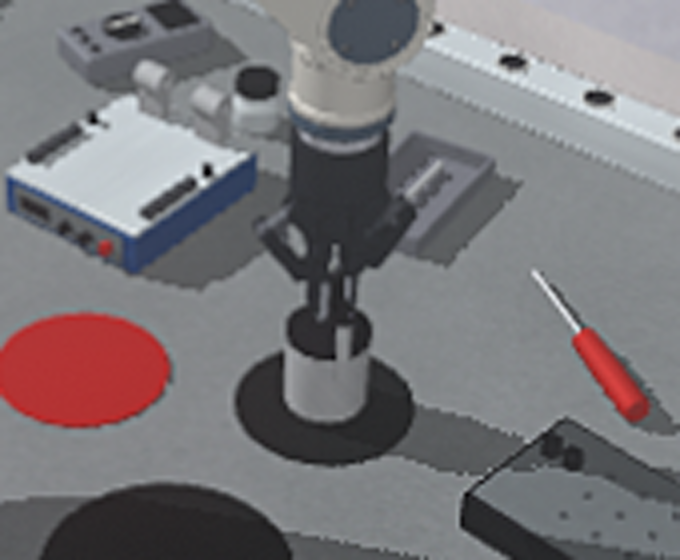

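The canister hangs just above the middle of the mat (side crop (325,385)). I'll lower it gently.

Emit:
step_arm(deltas="0 0 0.002 0 0 0 0;0 0 0.004 0 0 0 0;0 0 0.005 0 0 0 0;0 0 0.006 0 0 0 0;0 0 0.006 0 0 0 0")

```text
time: 7.88
tcp_pos: [0.4373, -0.306, 0.0942]
tool_rot: [0.877, 0.48, -0.0, -0.0]
wrist_force: [0.1, -0.2, -4.2]
gripper_width: 0.0107
```

Emit:
step_arm(deltas="0 0 0.001 0 0 0 0;0 0 0.002 0 0 0 0;0 0 0.002 0 0 0 0")

```text
time: 8.25
tcp_pos: [0.4377, -0.3063, 0.0938]
tool_rot: [0.877, 0.48, 0.0, 0.0]
wrist_force: [-3.9, 2.7, 11.8]
gripper_width: 0.011
```

Emit:
step_arm(deltas="0 0 -0.0005 0 0 0 0.5;0 0 -0.0005 0 0 0 0.8;0 0 -0.0005 0 0 0 0.8;0 0 -0.0005 0 0 0 0.8;0 0 -0.0005 0 0 0 0.8;0 0 -0.02 0 0 0 0.8;0 0 -0.06 0 0 0 0.8;0 0 -0.1 0 0 0 0.8;0 0 -0.14 0 0 0 0.8;0 0 -0.14 0 0 0 0.8")

```text
time: 9.5
tcp_pos: [0.439, -0.3073, 0.2355]
tool_rot: [0.877, 0.48, 0.001, 0.003]
wrist_force: [-0.7, -0.4, -1.0]
gripper_width: 0.0682
```

```bash
python3 - <<'E'
from h import *
goal((.495,.295,.23),5); 
for n in("top","side"):
    p,d=imaging.camera(n); np.savez(f"{n}5.npz",p=p,d=d)
    crop(p,250,140,170,140,4,f"pics/{n}5.png")
E
```

```text
t 9.5 tcp [ 0.439  -0.3073  0.2355] q [-0.63  0.28  1.83 -0.    1.02 -0.06] F [-0.7 -0.4 -1. ] w 0.0682
delta [ 0.5374 -0.2777  0.0035] [ 0.0061  0.0026 -0.6568]
```

View pics/side5.png

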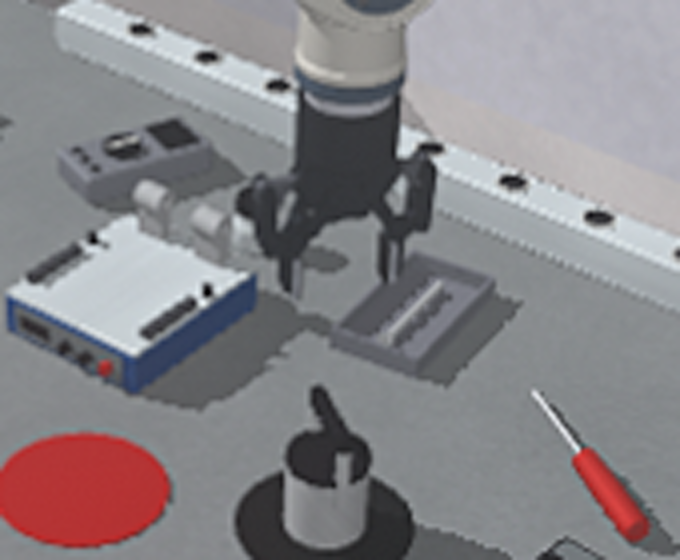

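View pics/top5.png

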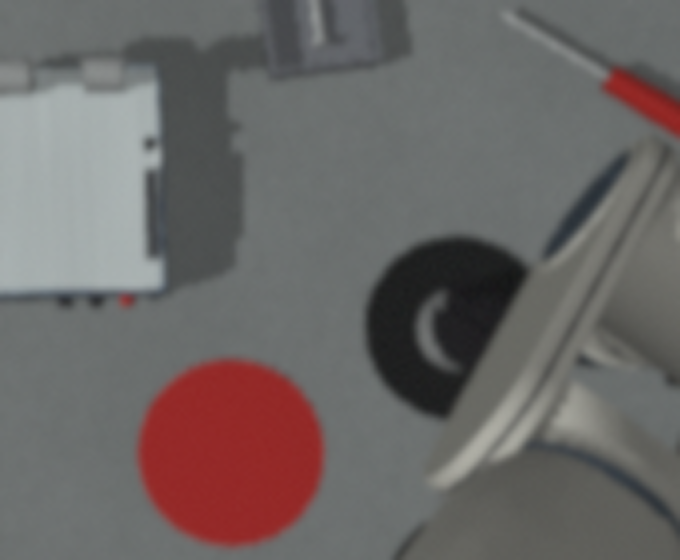

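The canister stands upright on the mat and is released (top crop: canister ring at about (455,325) inside the black disc centred near (455,327)). Now I'll measure the case and lid precisely.

```bash
cat > meas.py <<'E'
from h import *
def edges(n,img,z,c,yaw,hx,hy,skip=[]):
    """grey step subpixel along profiles perpendicular to the 4 nominal sides; returns fitted rect"""
    g=cv2.cvtColor(img,cv2.COLOR_BGR2GRAY).astype(np.float32)
    a=np.radians(yaw);ex=np.array([np.cos(a),np.sin(a)]);ey=np.array([-ex[1],ex[0]]);res={}
    for nm,nrm,tan,h,w in(("+x",ex,ey,hx,hy),("-x",-ex,ey,hx,hy),("+y",ey,ex,hy,hx),("-y",-ey,ex,hy,hx)):
        if nm in skip: continue
        pts=[]
        for s in np.linspace(-.8*w,.8*w,41):
            o=np.linspace(-.012,.012,49);P=np.c_[np.array(c)+nrm*h+tan*s+o[:,None]*nrm,np.full(49,z)]
            uv=proj(n,P).astype(np.float32);v=cv2.remap(g,uv[:,:1].copy(),uv[:,1:].copy(),cv2.INTER_CUBIC).ravel()
            d=-np.gradient(v)
            k=d.argmax()
            if d[k]>1.0 and 0<k<48:
                q=d[k-1:k+2];of=(q[0]-q[2])/(2*(q[0]-2*q[1]+q[2])+1e-9)
                pts.append((s,h+o[k]+of*.0005))
        pts=np.array(pts)
        if len(pts)<8: print(nm,"few",len(pts));continue
        f=np.polyfit(*pts.T,1);
        for _ in range(3):
            r=abs(pts[:,1]-np.polyval(f,pts[:,0]));m=r<max(.0008,1.5*np.median(r));f=np.polyfit(pts[m,0],pts[m,1],1)
        res[nm]=f;print(n,nm,"offset mm",(f[1]*1e3).round(2),"slope deg",np.degrees(f[0]).round(2),m.sum(),len(m))
    return res
def knk(P,c,R,zl,zh):
    return P[(P[:,2]>zl)&(P[:,2]<zh)&(np.hypot(*(P[:,:2]-c).T)<R)]
E
python3 - <<'E'
from meas import *
I={n:np.load(n+"5.npz") for n in("top","side")}
I0={n:np.load(n+"0.npz") for n in("top","side")}
print("CASE guess c=(.553,.013) yaw 1.5")
edges("top",I["top"]["p"],.045,(.553,.013),1.5,.09,.08)
edges("side",I["side"]["p"],.045,(.553,.013),1.5,.09,.08,skip=["+x"])
print("LID"); 
edges("top",I["top"]["p"],.017,(.485,.297),5,.06,.065)
edges("side",I["side"]["p"],.017,(.485,.297),5,.06,.065,)
for n in I:
    uv,P=cloud(n,I[n]["d"])
    for nm,c,R,zl,zh in(("k+",(.627,.050),.024,.075,.11),("k-",(.629,-.020),.024,.075,.11),("lk",(.564,.304),.03,.022,.045)):
        Q=knk(P,c,R,zl,zh)
        if len(Q):print(n,nm,len(Q),"min",Q.min(0).round(4),"max",Q.max(0).round(4))
crop(I["top"]["p"],235,145,60,45,12,"pics/ck_top.png")
crop(I["side"]["p"],245,165,75,55,10,"pics/ck_side.png")
E
```

```text
CASE guess c=(.553,.013) yaw 1.5
top +x offset mm 87.92 slope deg -0.76 38 40
top -x offset mm 90.36 slope deg 0.78 28 41
top +y offset mm 77.92 slope deg 0.56 15 21
top -y offset mm 78.45 slope deg -1.61 15 22
side -x offset mm 89.26 slope deg 1.18 29 41
side +y offset mm 71.17 slope deg 7.41 18 25
side -y offset mm 81.34 slope deg -1.84 26 41
LID
top +x offset mm 59.21 slope deg -0.31 26 41
top -x offset mm 60.4 slope deg 0.64 32 41
top +y offset mm 66.51 slope deg -0.34 29 41
top -y offset mm 64.7 slope deg 1.0 25 41
side +x offset mm 65.97 slope deg 0.76 24 36
side -x offset mm 57.3 slope deg -0.2 33 41
side +y offset mm 66.63 slope deg -1.09 23 40
side -y offset mm 64.37 slope deg -0.47 23 41
top k+ 89 min [0.6129 0.0362 0.0863] max [0.6384 0.0643 0.103 ]
top k- 92 min [ 0.6143 -0.0335  0.0809] max [ 0.643  -0.0061  0.1029]
top lk 58 min [0.5402 0.288  0.0224] max [0.5758 0.3205 0.0328]
side k+ 67 min [0.6095 0.0334 0.0756] max [0.6423 0.0705 0.1018]
side k- 72 min [ 0.6119 -0.0363  0.0751] max [6.413e-01 1.000e-04 1.024e-01]
side lk 32 min [0.5409 0.286  0.0222] max [0.5775 0.3183 0.0327]
```

View pics/ck_top.png

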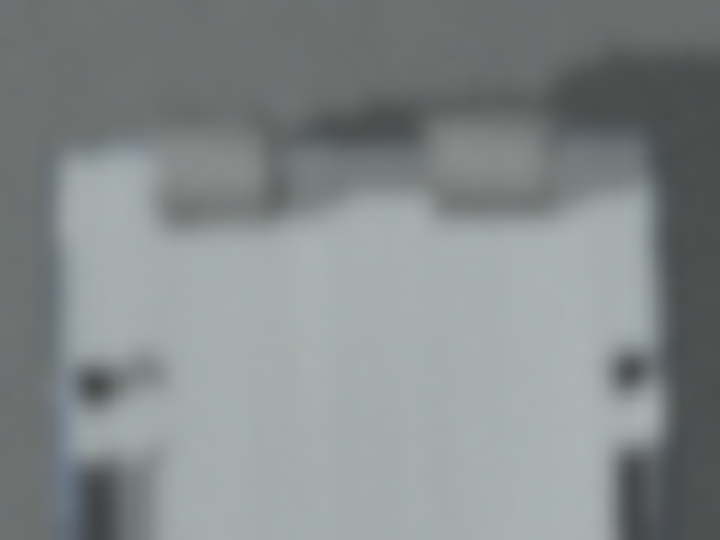

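View pics/ck_side.png

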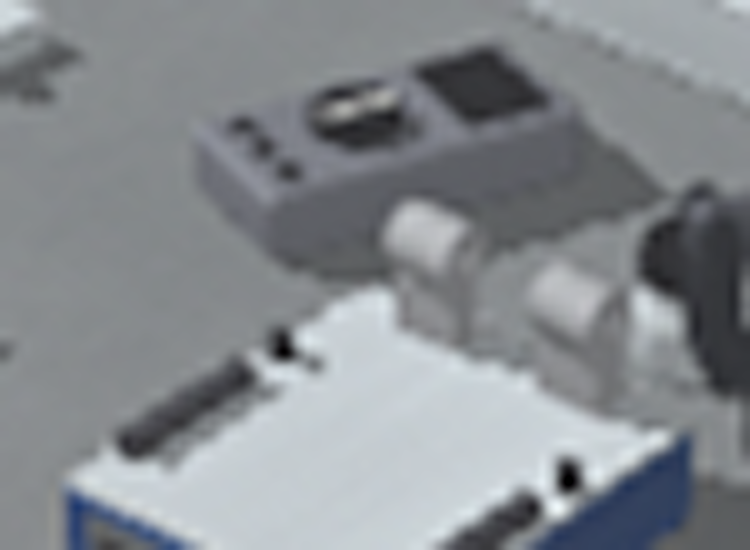

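```bash
cat >> meas.py <<'E'
from scipy.optimize import least_squares
def cyl(Q,yaw,c0,r=.014,fixz=None):
    """fit axis x,z (perp to y axis at yaw) of cylinder r; returns x',z' about c0 in yaw frame"""
    a=np.radians(yaw);ex=np.array([np.cos(a),np.sin(a)]);u=(Q[:,:2]-np.array(c0[:2]))@ex;z=Q[:,2]-c0[2]
    f=least_squares(lambda p:np.hypot(u-p[0],z-p[1])-r,[0,0],loss="soft_l1",f_scale=.001)
    return f.x*1e3,np.std(f.fun)*1e3,len(Q)
E
python3 - <<'E'
from meas import *
yaw=2.4;a=np.radians(yaw);ex=np.array([np.cos(a),np.sin(a)]);ey=np.array([-ex[1],ex[0]])
ax=np.array([.5525,.0127])+.075*ex;print("axis guess",ax)
for tag in("0","5"):
  for n in("top","side"):
    uv,P=cloud(n,np.load(n+tag+".npz")["d"]);d=P[:,:2]-ax;u=d@ex;v=d@ey
    for nm,s in(("k+",1),("k-",-1)):
        m=(abs(u)<.018)&(v*s>.022)&(v*s<.048)&(P[:,2]>.082)&(P[:,2]<.103)
        print(tag,n,nm,cyl(P[m],yaw,(*ax,.085)))
        m=(abs(u)<.018)&(v*s>.01)&(v*s<.06)&(P[:,2]>.088)&(P[:,2]<.103)
        print("   v range mm",(v[m].min()*1e3).round(1),(v[m].max()*1e3).round(1))
lc=np.array([.485,.297]);a=np.radians(5);lx=np.array([np.cos(a),np.sin(a)]);ly=np.array([-lx[1],lx[0]]);la=lc+.08*lx
for tag in("0","5"):
  for n in("top","side"):
    uv,P=cloud(n,np.load(n+tag+".npz")["d"]);d=P[:,:2]-la;u=d@lx;v=d@ly
    m=(abs(u)<.018)&(abs(v)<.014)&(P[:,2]>.012)&(P[:,2]<.04)&(u>-.010);print("lid",tag,n,cyl(P[m],5,(*la,.014)))
    m=(abs(u)<.014)&(abs(v)<.03)&(P[:,2]>.018);print("   v",v[m].min().round(4),v[m].max().round(4))
E
```

```text
axis guess [0.62743421 0.01584067]
0 top k+ (array([-0.14493871, -0.76443836]), np.float64(1.7681260986778762), 76)
   v range mm 20.2 48.6
0 top k- (array([-0.04956473, -0.0903167 ]), np.float64(1.8429429288384234), 75)
   v range mm -49.6 -21.4
0 side k+ (array([-0.82247296,  2.20142995]), np.float64(2.6572374412753708), 15)
   v range mm 17.2 31.5
0 side k- (array([-0.3755936 ,  0.67704988]), np.float64(3.493405043725131), 44)
   v range mm -50.3 -18.0
5 top k+ (array([ 0.1512089, -0.0852875]), np.float64(1.8714107279134748), 77)
   v range mm 20.1 48.6
5 top k- (array([-0.10378878,  0.11399803]), np.float64(2.260838767609102), 76)
   v range mm -49.6 -21.6
5 side k+ (array([1.71112115, 1.836923  ]), np.float64(3.418211166470119), 43)
   v range mm 17.7 51.8
5 side k- (array([ 0.00810048, -0.1153555 ]), np.float64(3.828598238888067), 50)
   v range mm -51.7 -15.9
lid 0 top (array([-0.1064565 , -0.57395629]), np.float64(2.543582051139367), 63)
   v -0.0149 0.014
lid 0 side (array([3.80400746, 0.47532249]), np.float64(3.5072494955920535), 28)
   v -0.0203 0.0139
lid 5 top (array([ 0.79779202, -0.73841639]), np.float64(2.672950877798199), 64)
   v -0.0134 0.0141
lid 5 side (array([4.63200392, 1.44923472]), np.float64(3.217611422451861), 27)
   v -0.0182 0.0143
```

Case axis is (0.627, 0.0153), yaw about 2.4°. Cylinder fits put the knuckles at z 0.085 ±1 mm as specified, spanning y from ±20 to ±50. The lid is at (0.485, 0.2975), yaw about 5°, with the handle at (0.493, 0.298). The bar mask gives the same handle position. Moving to the lid.

```bash
python3 - <<'E'
from h import *
goal((.493,.298,.2355),5)
E
```

```text
t 9.6 tcp [ 0.4372 -0.306   0.2322] q [-0.63  0.29  1.83 -0.    1.02 -0.06] F [-0.1  0.  -1. ] w 0.0683
delta [ 0.5387 -0.2787 -0.0034] [ 3.000e-04  2.000e-04 -6.567e-01]
```

Emit:
step_arm(deltas="0.04 -0.021 0 0 0 -0.05 0.8;0.09 -0.047 0 0 0 -0.11 0.8;0.14 -0.072 0 0 0 -0.17 0.8;0.19 -0.098 0 0 0 -0.23 0.8;0.24 -0.124 0 0 0 -0.29 0.8;0.29 -0.15 0 0 0 -0.35 0.8;0.34 -0.176 0 0 0 -0.41 0.8;0.39 -0.202 0 0 0 -0.48 0.8;0.44 -0.228 0 0 0 -0.54 0.8;0.47 -0.243 0 0 0 -0.58 0.8")

```text
time: 10.85
tcp_pos: [0.4851, 0.2229, 0.2304]
tool_rot: [0.702, 0.712, -0.001, -0.001]
wrist_force: [0.2, -0.0, -0.5]
gripper_width: 0.0682
```

Emit:
step_arm(deltas="0 0 0 0 0 0 0.8;0 0 0 0 0 0 0.8")

```text
time: 11.1
tcp_pos: [0.4852, 0.22, 0.2309]
tool_rot: [0.703, 0.711, -0.001, -0.0]
wrist_force: [0.4, -0.1, 0.2]
gripper_width: 0.0684
```

```bash
python3 - <<'E'
from h import *
goal((.493,.298,.10),5)
E
```

```text
t 11.1 tcp [0.4852 0.22   0.2309] q [ 0.4   0.29  1.83 -0.    1.02  0.39] F [ 0.4 -0.1  0.2] w 0.0684
delta [0.0781 0.0089 0.1308] [-0.0027  0.0013 -0.0768]
```

Emit:
step_arm(deltas="0.03 0.003 0 0 0 -0.03 0.8;0.06 0.007 0 0 0 -0.06 0.8;0.078 0.009 0 -0.001 0.001 -0.077 0.8;0.078 0.009 0.04 -0.001 0.001 -0.077 0.8;0.078 0.009 0.08 -0.001 0.001 -0.077 0.8;0.078 0.009 0.12 -0.001 0.001 -0.077 0.8;0.078 0.009 0.13 -0.001 0.001 -0.077 0.8;0.078 0.009 0.13 -0.001 0.001 -0.077 0.8;0.078 0.009 0.13 -0.001 0.001 -0.077 0.8")

```text
time: 12.22
tcp_pos: [0.4954, 0.2992, 0.1039]
tool_rot: [0.676, 0.737, 0.002, 0.0]
wrist_force: [0.4, 0.3, 0.3]
gripper_width: 0.0682
```

```bash
python3 - <<'E'
from h import *
goal((.493,.298,.024),5)
for n in("top","side"):
    p,d=imaging.camera(n); np.savez(f"{n}6.npz",p=p,d=d)
    crop(p,*((150,120,130,100)if n=="top" else(170,140,130,100)),6,f"pics/{n}6.png")
E
```

```text
t 12.22 tcp [0.4954 0.2992 0.1039] q [0.52 0.53 1.81 0.   0.8  0.43] F [0.4 0.3 0.3] w 0.0682
delta [-0.0012 -0.0027  0.0799] [ 0.0033 -0.002  -0.0001]
```

View pics/side6.png

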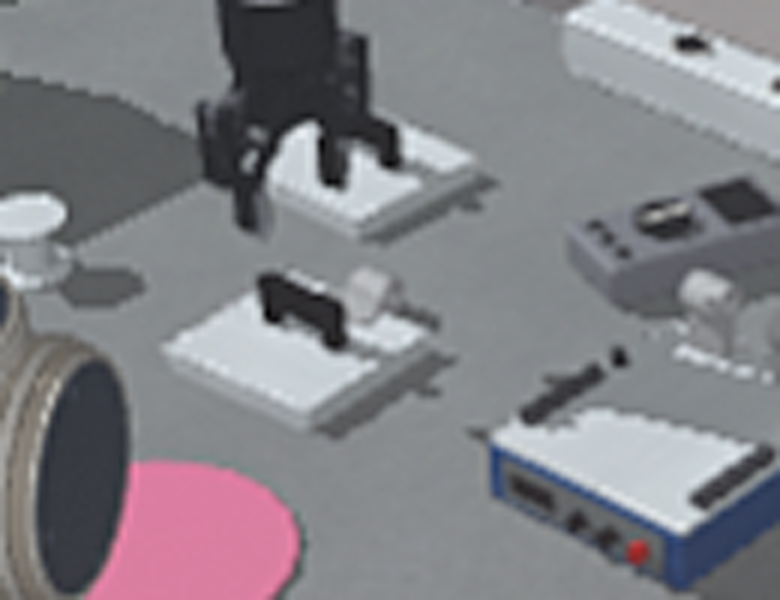

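The gripper is above the hinged lid's bar (side crop (303,308)) with the knuckle at (368,295). I'll let it settle, then descend.

Emit:
step_arm(deltas="0 0 0 0 0 0 0.8;0 0 0 0 0 0 0.8")

```text
time: 12.58
tcp_pos: [0.4946, 0.299, 0.1029]
tool_rot: [0.675, 0.737, 0.001, 0.0]
wrist_force: [0.1, 0.4, 0.1]
gripper_width: 0.0681
```

```bash
python3 - <<'E'
from h import *
goal((.493,.298,.024),5)
E
```

```text
t 12.57 tcp [0.4946 0.299  0.1029] q [0.52 0.53 1.82 0.   0.79 0.43] F [0.1 0.4 0.1] w 0.0681
delta [-0.001  -0.0018  0.0788] [ 0.0018 -0.0013  0.0003]
```

Emit:
step_arm(deltas="-0.001 -0.0015 0.03 0.001 -0.001 0 0.8;-0.001 -0.0015 0.055 0.001 -0.001 0 0.8;-0.001 -0.0015 0.07 0.001 -0.001 0 0.8;-0.001 -0.0015 0.0785 0.001 -0.001 0 0.8;-0.001 -0.0015 0.0785 0.001 -0.001 0 0.8;-0.001 -0.0015 0.0785 0.001 -0.001 0 0.8")

```text
time: 13.32
tcp_pos: [0.4935, 0.2981, 0.0245]
tool_rot: [0.676, 0.737, 0.001, 0.0]
wrist_force: [0.2, 0.3, -0.2]
gripper_width: 0.0683
```

Emit:
step_arm(deltas="0 0 0 0 0 0 0;0 0 0 0 0 0 0;0 0 0 0 0 0 0;0 0 0 0 0 0 0;0 0 0 0 0 0 0;0 0 0 0 0 0 0")

```text
time: 14.08
tcp_pos: [0.4933, 0.2979, 0.0242]
tool_rot: [0.675, 0.737, 0.0, 0.0]
wrist_force: [-0.2, -0.4, 5.3]
gripper_width: 0.013
```

Emit:
step_arm(deltas="0 0 -0.005 0 0 0 0;0 0 -0.015 0 0 0 0;0 0 -0.035 0 0 0 0;0 0 -0.065 0 0 0 0;0 0 -0.1 0 0 0 0;0 0 -0.13 0 0 0 0;0 0 -0.15 0 0 0 0;0 0 -0.15 0 0 0 0;0 0 -0.15 0 0 0 0")

```text
time: 15.2
tcp_pos: [0.4925, 0.2975, 0.1736]
tool_rot: [0.676, 0.737, -0.0, -0.0]
wrist_force: [0.2, -0.1, -2.8]
gripper_width: 0.0129
```

```bash
python3 - <<'E'
from h import *
goal((.5555,.0123,.174),2.4)
for n in("top","side"):
    p,d=imaging.camera(n); np.savez(f"{n}7.npz",p=p,d=d)
    crop(p,*((150,120,130,100)if n=="top" else(170,120,130,100)),6,f"pics/{n}7.png")
E
```

```text
t 15.2 tcp [0.4925 0.2975 0.1736] q [ 0.52  0.42  1.78 -0.    0.93  0.44] F [ 0.2 -0.1 -2.8] w 0.0129
delta [-0.2896  0.0378 -0.0003] [-0.0005  0.0003  0.0456]
```

View pics/side7.png

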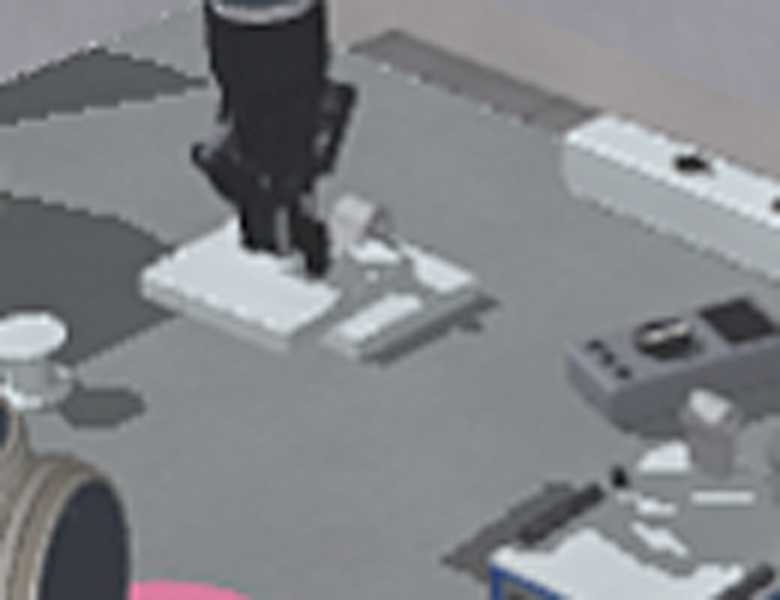

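The lid is held and looks level, with its knuckle at side crop (355,220). Carrying it over the case.

Emit:
step_arm(deltas="-0.015 0.002 0 0 0 0 0;-0.04 0.005 0 0 0 0.005 0;-0.075 0.01 0 0 0 0.01 0;-0.115 0.015 0 0 0 0.02 0;-0.155 0.02 0 0 0 0.025 0;-0.195 0.025 0 0 0 0.03 0;-0.23 0.03 0 0 0 0.035 0;-0.26 0.034 0 0 0 0.04 0;-0.28 0.037 0 0 0 0.045 0;-0.29 0.038 0 0 0 0.0455 0")

```text
time: 16.55
tcp_pos: [0.5561, 0.011, 0.1735]
tool_rot: [0.693, 0.721, -0.0, -0.0]
wrist_force: [-0.6, 0.6, -2.8]
gripper_width: 0.0128
```

Emit:
step_arm(deltas="0 0 0 0 0 0 0;0 0 0 0 0 0 0;0 0 0 0 0 0 0")

```text
time: 16.92
tcp_pos: [0.5561, 0.013, 0.1738]
tool_rot: [0.692, 0.722, -0.0, -0.0]
wrist_force: [-0.4, -0.8, -2.2]
gripper_width: 0.0135
```

```bash
python3 - <<'E'
from meas import *
goal((.5555,.0123,.174),2.4)
for n in("top","side"):
    p,d=imaging.camera(n); np.savez(f"{n}8.npz",p=p,d=d)
    crop(p,*((220,120,100,100)if n=="top" else(210,120,130,100)),6,f"pics/{n}8.png")
yaw=2.4;a=np.radians(yaw);ex=np.array([np.cos(a),np.sin(a)]);ey=np.array([-ex[1],ex[0]]);ax=np.array([.6274,.0153])
for n in("top","side"):
    I=np.load(n+"8.npz");uv,P=cloud(n,I["d"]);d=P[:,:2]-ax;u=d@ex;v=d@ey
    m=(abs(u)<.018)&(abs(v)<.014)&(P[:,2]>.155)&(P[:,2]<.19);print("lid knk",n,cyl(P[m],yaw,(*ax,.164)))
    m=(abs(u)<.018)&(abs(v)<.03)&(P[:,2]>.165);print(" v",v[m].min().round(4),v[m].max().round(4))
    for side in(1,-1):
        m=(u<-.03)&(u>-.13)&(v*side<.06)&(v*side>.03)&(P[:,2]>.155)&(P[:,2]<.185);print(" plate z",side,np.median(P[m,2]).round(4),m.sum())
    for lo,hi in((-.05,-.03),(-.13,-.11)):
        m=(u<hi)&(u>lo)&(abs(v)<.06)&(P[:,2]>.155)&(P[:,2]<.185);print(" plate z x",lo,np.median(P[m,2]).round(4),m.sum())
    edges(n,I["p"],.167,ax-.08*ex,yaw,.06,.065)
E
```

```text
t 16.93 tcp [0.5561 0.013  0.1738] q [ 0.    0.4   1.83  0.    0.92 -0.04] F [-0.4 -0.8 -2.2] w 0.0135
delta [-0.0007 -0.0006 -0.0002] [-0.0001 -0.      0.0013]
lid knk top (array([0., 0.]), np.float64(nan), 0)
  ret = _var(a, axis=axis, dtype=dtype, out=out, ddof=ddof,
  arrmean = um.true_divide(arrmean, div, out=arrmean,
  ret = ret.dtype.type(ret / rcount)
Traceback (most recent call last):
ValueError: zero-size array to reduction operation minimum which has no identity
```

View pics/side8.png

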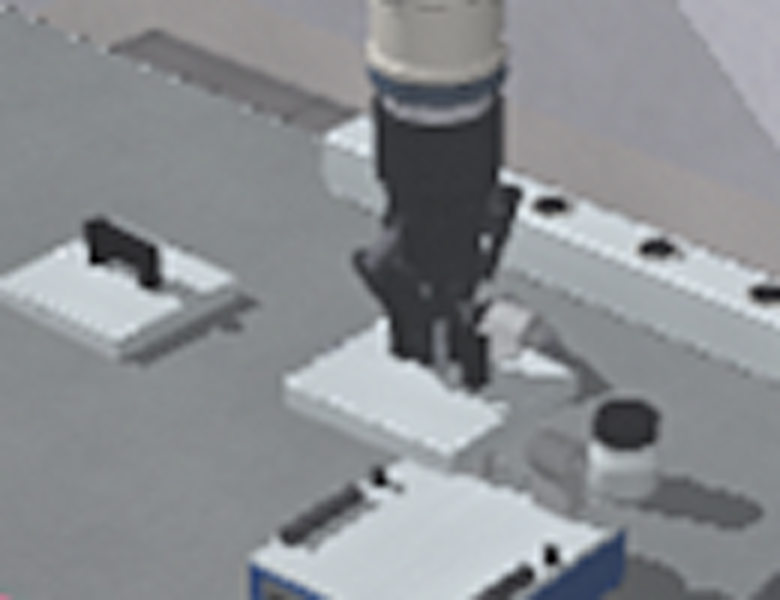

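View pics/top8.png

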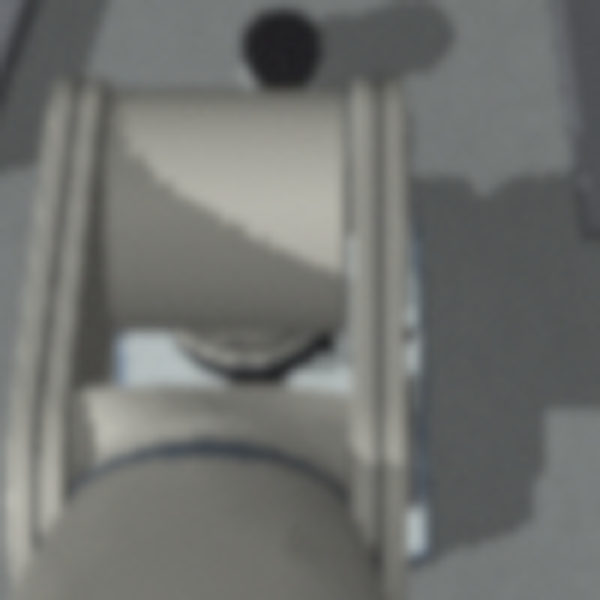

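Top view is blocked by the arm; the side view shows the lid level with its knuckle at (510,330). I'll measure from the side view only.

```bash
cat > chk.py <<'E'
from meas import *
def chk(tag,tcp,yaw,lz):
    """side-view check of the held lid; nominal lid pose from tcp (handle)"""
    a=np.radians(yaw);ex=np.array([np.cos(a),np.sin(a)]);ey=np.array([-ex[1],ex[0]]);c=np.array(tcp[:2])-.008*ex
    n="side";I=np.load(n+tag+".npz");uv,P=cloud(n,I["d"]);d=P[:,:2]-c;u=d@ex;v=d@ey
    zt=lz+.017
    m=(abs(u)<.055)&(abs(v)<.06)&(abs(P[:,2]-zt)<.006);Q=np.c_[u,v,P[:,2]][m]
    A=np.c_[Q[:,:2],np.ones(len(Q))];w=np.linalg.lstsq(A,Q[:,2],rcond=None)[0];print(tag,"plate slopes x,y",w[:2].round(3),"z-zt mm",((w[2]-zt)*1e3).round(2),len(Q))
    m=(abs(u-.08)<.02)&(abs(v)<.014)&(P[:,2]>lz+.008)&(P[:,2]<lz+.034)&(u>.07)
    print(" knuckle offset x,z mm",cyl(P[m],yaw,(*(c+.08*ex),lz+.014)))
    m=(abs(u-.08)<.012)&(abs(v)<.03)&(P[:,2]>lz+.018)&(P[:,2]<lz+.034);print(" knuckle v",(v[m].min()*1e3).round(1),(v[m].max()*1e3).round(1),m.sum())
    edges(n,I["p"],zt,c,yaw,.06,.065,skip=["+x"])
E
python3 - <<'E'
from chk import *
chk("5",(.493,.2978),5,0)
chk("7",(.4930,.2978),5,.1495)
chk("8",(.5561,.013),2.4,.1495)
E
```

```text
5 plate slopes x,y [0.015 0.003] z-zt mm 1.18 328
 knuckle offset x,z mm (array([4.75046395, 1.70633668]), np.float64(3.3123025558042207), 29)
 knuckle v -18.3 14.2 30
side -x offset mm 57.79 slope deg -0.6 25 41
side +y offset mm 66.65 slope deg -0.67 30 40
side -y offset mm 64.7 slope deg -0.09 25 41
7 plate slopes x,y [ 0.    -0.022] z-zt mm -1.18 302
 knuckle offset x,z mm (array([ 2.6780333 , -4.51078664]), np.float64(3.62688069046665), 27)
 knuckle v -21.2 11.6 26
side -x offset mm 60.47 slope deg 0.05 29 39
side +y offset mm 64.62 slope deg -0.22 25 41
side -y offset mm 65.03 slope deg -1.94 27 41
8 plate slopes x,y [0.002 0.003] z-zt mm 1.3 404
 knuckle offset x,z mm (array([4.64139539, 5.4442566 ]), np.float64(2.9620764587873607), 39)
 knuckle v -15.8 19.4 37
side -x offset mm 58.98 slope deg 0.49 29 41
side +y offset mm 66.23 slope deg -1.01 26 41
side -y offset mm 63.01 slope deg -2.12 18 29
```

The held lid is level (slope under 0.003), and its edges and height agree with the nominal grasp to within 2 mm. Lowering part way and looking again.

Emit:
step_arm(deltas="-0.0003 -0.0003 0.01 0 0 0 0;-0.0005 -0.0005 0.025 0 0 0 0;-0.0005 -0.0005 0.038 0 0 0 0;-0.0005 -0.0005 0.045 0 0 0 0;-0.0005 -0.0005 0.045 0 0 0 0;-0.0005 -0.0005 0.045 0 0 0 0")

```text
time: 17.77
tcp_pos: [0.556, 0.0117, 0.129]
tool_rot: [0.692, 0.722, 0.0, 0.0]
wrist_force: [0.4, -0.6, -1.7]
gripper_width: 0.013
```

```bash
python3 - <<'E'
from chk import *
goal((.5555,.0123,.095),2.4)
n="side";p,d=imaging.camera(n); np.savez(f"{n}9.npz",p=p,d=d)
crop(p,240,150,90,70,8,f"pics/{n}9.png")
tp,td=imaging.camera("top");crop(tp,220,120,100,100,5,"pics/top9.png")
s=sensors.sense()["tcp_pos"];chk("9",s,2.4,s[2]-.024)
E
```

```text
t 17.77 tcp [0.556  0.0117 0.129 ] q [-0.    0.46  1.85 -0.    0.82 -0.04] F [ 0.4 -0.6 -1.7] w 0.013
delta [ 0.0006 -0.0005  0.034 ] [0.0005 0.0001 0.0001]
9 plate slopes x,y [0.002 0.005] z-zt mm 0.68 394
 knuckle offset x,z mm (array([ 0.60225614, -0.59531407]), np.float64(4.176938578666744), 45)
 knuckle v -14.7 18.2 33
side -x offset mm 59.4 slope deg -1.13 26 41
side +y offset mm 65.99 slope deg 0.21 24 38
side -y offset mm 63.97 slope deg -1.35 24 36
```

View pics/side9.png

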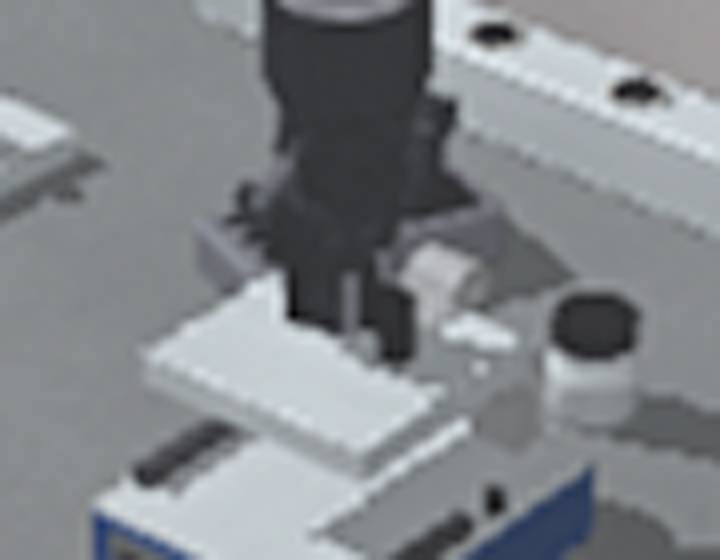

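Lid level; its knuckle is at (440,280), above the gap, with the -y case knuckle in shadow near (515,380). Lowering slowly while watching the force.

Emit:
step_arm(deltas="0.0003 -0.0003 0.005 0 0 0 0;0.0006 -0.0005 0.01 0 0 0 0;0.0006 -0.0005 0.014 0 0 0 0;0.0006 -0.0005 0.018 0 0 0 0;0.0006 -0.0005 0.018 0 0 0 0")

```text
time: 18.5
tcp_pos: [0.555, 0.0123, 0.1104]
tool_rot: [0.692, 0.722, -0.0, -0.0]
wrist_force: [0.1, -1.2, -2.6]
gripper_width: 0.0129
```

Emit:
step_arm(deltas="0 0 0.005 0 0 0 0;0 0 0.009 0 0 0 0;0 0 0.013 0 0 0 0;0 0 0.016 0 0 0 0;0 0 0.016 0 0 0 0;0 0 0.016 0 0 0 0")

```text
time: 19.25
tcp_pos: [0.5553, 0.0123, 0.0949]
tool_rot: [0.692, 0.722, 0.0, 0.0]
wrist_force: [0.6, -0.4, -2.4]
gripper_width: 0.0133
```

```bash
python3 - <<'E'
from chk import *
goal((.5555,.0123,.095),2.4)
n="side";p,d=imaging.camera(n); np.savez(f"{n}10.npz",p=p,d=d)
crop(p,240,150,90,70,8,f"pics/{n}10.png")
tp,td=imaging.camera("top");crop(tp,220,120,100,100,6,"pics/top10.png");np.savez("top10.npz",p=tp,d=td)
s=sensors.sense()["tcp_pos"];chk("10",s,2.4,s[2]-.024)
E
```

```text
t 19.25 tcp [0.5553 0.0123 0.0949] q [ 0.    0.52  1.87 -0.    0.76 -0.04] F [ 0.6 -0.4 -2.4] w 0.0133
delta [-0.      0.0002 -0.0001] [0.0002 0.0001 0.0001]
10 plate slopes x,y [ 0.    -0.005] z-zt mm 0.94 391
 knuckle offset x,z mm (array([3.22218524, 0.43295784]), np.float64(3.1159656206506683), 28)
 knuckle v -28.8 27.3 57
side -x offset mm 58.82 slope deg 0.18 29 41
side +y offset mm 66.46 slope deg 0.47 28 40
side -y offset mm 62.65 slope deg -3.92 20 38
```

View pics/side10.png

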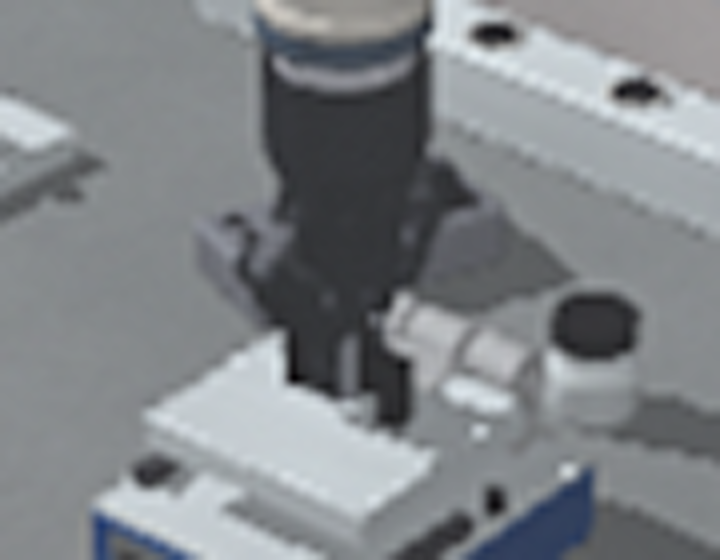

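View pics/top10.png

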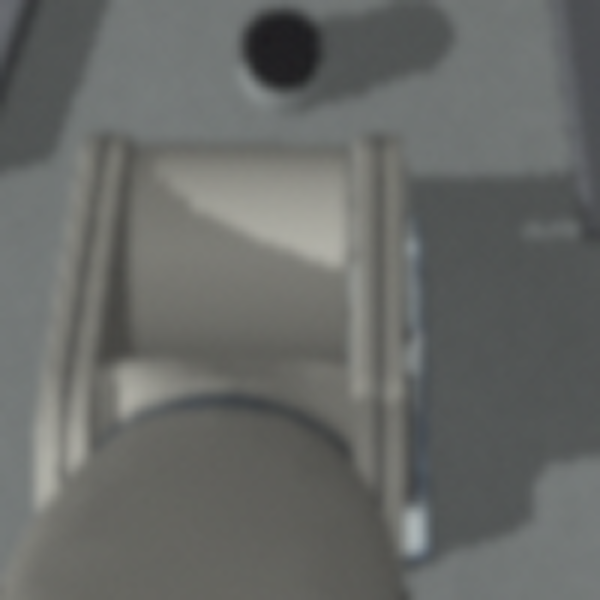

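Force is unchanged from free air (about -2.5 N), so no contact. I'll zoom in to check the knuckles are in line.

```bash
python3 - <<'E'
from chk import *
p=np.load("side10.npz")["p"];p5=np.load("side5.npz")["p"]
x0,y0,w,h,s=280,180,35,26,22
def mk(p,pts):
    im=cv2.resize(p[y0:y0+h,x0:x0+w],None,fx=s,fy=s,interpolation=cv2.INTER_CUBIC)
    for q,c in pts:
        for k in q: cv2.circle(im,tuple(int(v) for v in ((k-[x0,y0]+.5)*s)),3,c,-1)
    return im
a=np.radians(2.4);ex=np.array([np.cos(a),np.sin(a),0]);ey=np.array([-ex[1],ex[0],0]);A=np.array([.6274,.0153,.085]);zz=np.array([0,0,1.])
def ring(v,r=.014): return proj("side",[A+ey*v+r*(np.cos(t)*ex+np.sin(t)*zz) for t in np.radians(np.arange(0,360,15))])
pts=[(ring(v),c) for v,c in((-.05,(0,0,255)),(-.02,(0,0,255)),(-.015,(0,255,0)),(.015,(0,255,0)),(.02,(255,0,0)))]
cv2.imwrite("pics/z10.png",mk(p,[]));cv2.imwrite("pics/z10o.png",mk(p,pts))
# same case image without lid
cv2.imwrite("pics/z5o.png",mk(p5,[pts[0],pts[1],pts[4]]))
E
```

```text
(no output)
```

View pics/z10.png

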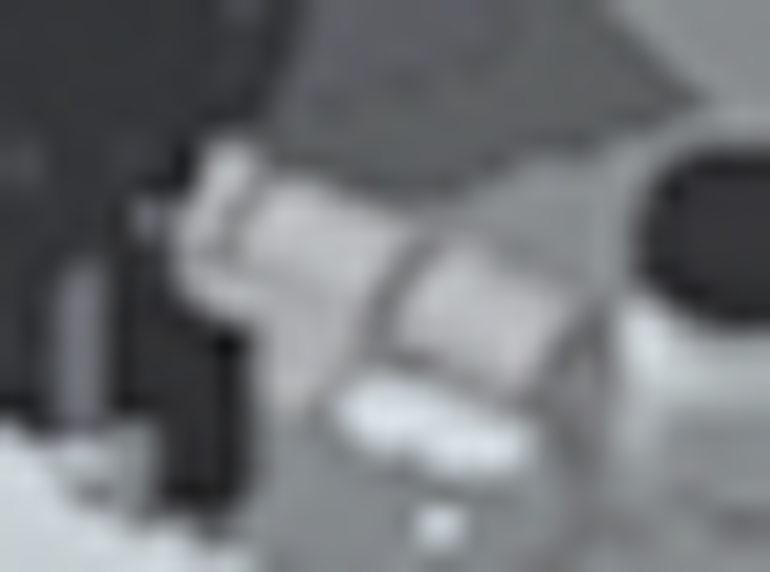

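View pics/z10o.png

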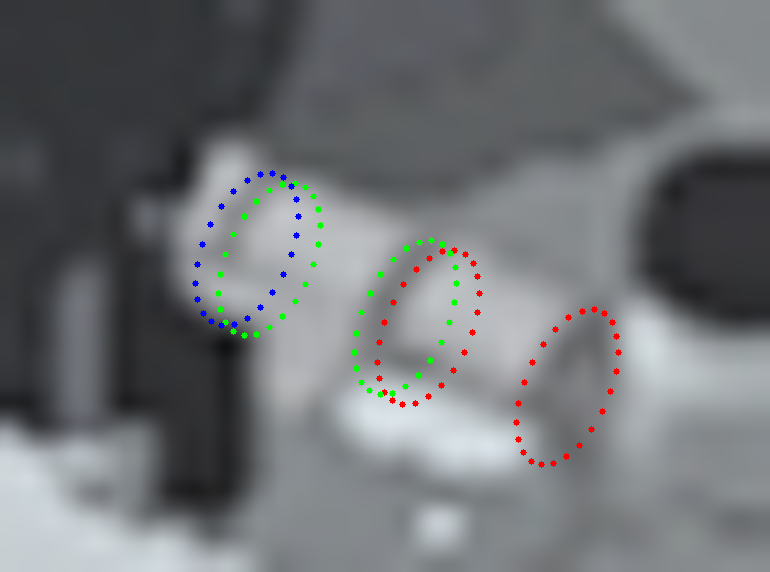

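View pics/z5o.png

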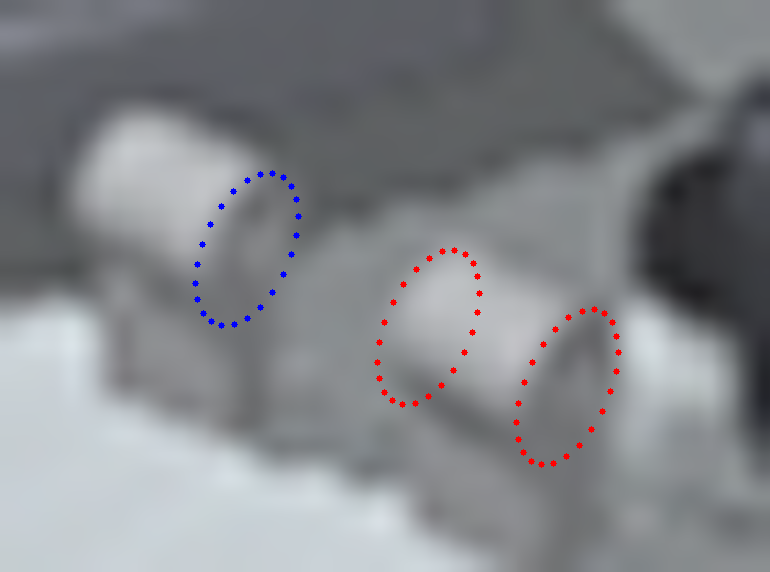

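```bash
python3 - <<'E'
from chk import *
a=np.radians(2.4);ex=np.array([np.cos(a),np.sin(a),0]);ey=np.array([-ex[1],ex[0],0]);A=np.array([.6274,.0153,.085])
q=proj("side",[A+ey*.03,A-ey*.05]);t=(q[1]-q[0]);L=np.linalg.norm(t);t/=L;nrm=np.array([t[1],-t[0]]) # up
print("px per m along",L/.08)
for tag in("10","5","0"):
    g=cv2.cvtColor(np.load(f"side{tag}.npz")["p"],cv2.COLOR_BGR2GRAY).astype(np.float32)
    for nm,v0,v1 in(("k+",.026,.044),("lid",-.010,.011),("k-",-.044,-.026)):
        r=[]
        for v in np.linspace(v0,v1,19):
            # silhouette point above: contour generator; profile around axis point
            c=proj("side",[A+ey*v])[0];o=np.linspace(0,9,181);uv=(c+o[:,None]*nrm).astype(np.float32)
            pr=cv2.GaussianBlur(cv2.remap(g,uv[:,:1].copy(),uv[:,1:].copy(),cv2.INTER_CUBIC),(1,9),0).ravel()
            d=-np.gradient(pr);k=d.argmax();r.append((o[k],d[k]))
        r=np.array(r);print(tag,nm,"upper edge px above axis: median",np.median(r[:,0]).round(2),"iqr",np.percentile(r[:,0],[25,75]).round(2),"grad",np.median(r[:,1]).round(2))
    # gaps: dark minima along the axis on the crown facing camera
    vs=np.linspace(-.06,.06,241);c=proj("side",[A+ey*v+.014*(np.cos(2.3)*ex+np.sin(2.3)*np.array([0,0,1.])) for v in vs]).astype(np.float32)
    pr=cv2.remap(g,c[:,:1].copy(),c[:,1:].copy(),cv2.INTER_CUBIC).ravel()
    print(tag,"profile every 4mm of v:",[(int(v*1e3),int(x)) for v,x in zip(vs[::5],pr[::5]) if abs(v)<.032])
E
```

```text
px per m along 225.87422757869987
10 k+ upper edge px above axis: median 3.75 iqr [0.55 4.15] grad 2.85
10 lid upper edge px above axis: median 4.05 iqr [3.9  4.15] grad 3.09
10 k- upper edge px above axis: median 3.65 iqr [3.4  3.88] grad 1.5
10 profile every 4mm of v: [(-30, 184), (-27, 185), (-24, 177), (-22, 155), (-19, 126), (-17, 124), (-15, 152), (-12, 179), (-9, 186), (-7, 185), (-4, 184), (-2, 182), (0, 181), (2, 181), (5, 184), (7, 184), (10, 181), (12, 163), (15, 145), (17, 148), (20, 170), (22, 171), (25, 143), (27, 103), (30, 76)]
5 k+ upper edge px above axis: median 4.15 iqr [4.05 4.25] grad 3.25
5 lid upper edge px above axis: median 3.0 iqr [2.62 4.9 ] grad 1.48
5 k- upper edge px above axis: median 3.75 iqr [3.48 3.92] grad 1.55
5 profile every 4mm of v: [(-30, 184), (-27, 185), (-24, 182), (-22, 170), (-19, 152), (-17, 137), (-15, 136), (-12, 138), (-9, 139), (-7, 140), (-4, 141), (-2, 136), (0, 126), (2, 120), (5, 125), (7, 132), (10, 130), (12, 124), (15, 122), (17, 141), (20, 164), (22, 184), (25, 187), (27, 187), (30, 184)]
0 k+ upper edge px above axis: median 4.15 iqr [4.08 4.42] grad 2.68
0 lid upper edge px above axis: median 3.0 iqr [2.6  4.93] grad 1.46
0 k- upper edge px above axis: median 3.7 iqr [3.45 3.92] grad 1.54
0 profile every 4mm of v: [(-30, 182), (-27, 184), (-24, 181), (-22, 169), (-19, 151), (-17, 136), (-15, 135), (-12, 137), (-9, 138), (-7, 139), (-4, 140), (-2, 135), (0, 125), (2, 119), (5, 124), (7, 131), (10, 129), (12, 122), (15, 121), (17, 146), (20, 174), (22, 180), (25, 154), (27, 97), (30, 45)]
```

The lid knuckle's upper edge lies in line with the case knuckles to about 0.1 px. The two gaps are equal (dark minima at about -18 and +16 mm). Final hold, a canister check, then hand in.

Emit:
step_arm(deltas="0 0 0 0 0 0 0;0 0 0 0 0 0 0;0 0 0 0 0 0 0;0 0 0 0 0 0 0")

```text
time: 19.85
tcp_pos: [0.5552, 0.0123, 0.0948]
tool_rot: [0.692, 0.722, 0.0, 0.0]
wrist_force: [-0.6, 0.5, -2.8]
gripper_width: 0.0131
```

```bash
python3 - <<'E'
from h import *
goal((.5555,.0123,.095),2.4)
z=np.load("top10.npz");uv,P=cloud("top",z["d"])
Q=P[(np.hypot(P[:,0]-.437,P[:,1]+.305)<.06)&(P[:,2]>.07)&(P[:,2]<.085)];print("cap",len(Q),np.round(cv2.minEnclosingCircle(np.float32(Q[:,:2]*1000)),1) if 0 else cv2.minEnclosingCircle(np.float32(Q[:,:2]*1000)),Q[:,2].mean())
cv2.imwrite("pics/sidef.png",np.load("side10.npz")["p"])
E
```

```text
t 19.85 tcp [0.5552 0.0123 0.0948] q [ 0.    0.52  1.87 -0.    0.76 -0.04] F [-0.6  0.5 -2.8] w 0.0131
delta [ 0.      0.0003 -0.0002] [0.0001 0.     0.0001]
cap 303 ((438.6191101074219, -304.51116943359375), 35.159423828125) 0.07741901575578033
```

View pics/sidef.png

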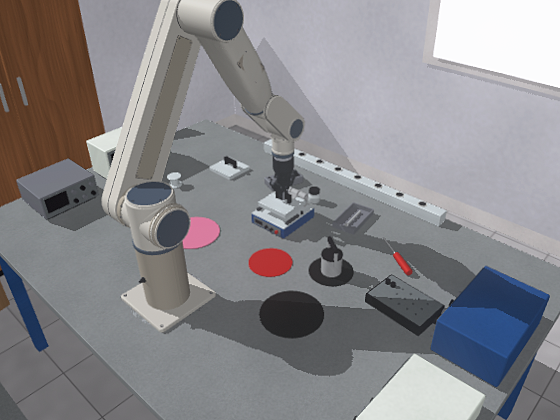

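The canister is upright on the small black mat at (331,262), cap centre (0.4386, -0.3045) at z 0.077. The lid is held over the deck. Handing in.

```bash
python3 -c "
from station import env
print(env.job_done())"
```

```text
the job is handed in; nothing more can be done
None
```

I moved the canister onto the small black mat. I then picked up the hinged lid by its bar and handed in at 19.85 s, still holding it level between the case's knuckles. The hand-in gave no verdict, so what follows rests on my own checks.

- **Canister:** it stands upright and released, about 2 mm from the mat's centre. Its cap is at the expected height.
- **Lid position:** the plate is level (slopes 0.005 or less). In the side view the knuckle is in line with the case's to about 0.1 px, with roughly equal gaps on both sides. The tool is within 0.5 mm of the target pose.
- **Contact with the case:** the wrist force of -2.8 N is the same as with the lid in free air, so it is not leaning on the case.
- **Other things:** none of them looked moved in the last side picture.

**Weaker checks:**
- The arm blocked the top camera at the end, so the hinge fit rests on the side view plus the arm's own position readings.
- The side-view cylinder fit to the lid knuckle was noisy. It read about 3 mm off in x, as it also did when the lid lay on the bench (about 4 mm there), so I took it as measurement bias.
- One side-view edge fit, partly in shadow, also disagreed: -3.9° on the lid's -y edge.

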